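# Rack the beakers by size

## Robot

A 6-joint arm with a two-finger parallel gripper is mounted at the origin on a cart in front of the work surface, level with it; the furniture and walls round the work are solid. World frame = base frame: x ahead of the robot, y to its left, z up, the work surface at z = 0. Lengths are in m, angles in degrees, forces in N, time in s.
With the tool pointing down it reaches from about 0.4 to 0.825 m from the base axis. Payload 7 kg.
Tool frame: the origin (TCP) lies on the centre line of the jaws, within the pads' length; the fingertips stand 19 mm ahead of it and the grasp point (between the pads) is the TCP (r.tip_extent is the distance from the TCP to the fingertips, in m); z points along the fingers, y is the line along which they close (so a half turn about z gives the same grasp; the last joint's range is limited). The gripper opens to 88 mm and grips with 3 to 60 N. Pads are 19 mm wide; open, the fingers measure 130 mm over their backs; the gripper's body (78 mm by 193 mm) begins 47 mm behind the grasp point.
Start: joints at [-47.378, 20.546, 0.682, 0, -70.136, -16.507], TCP at [0.297, -0.606, 0.223] pointing down, gripper open.
Joint ranges: [-176.03, 176.03], [-82.01, 121.73], [-58.28, 71.71], [-173.87, 95.51], [-174.79, -0.11], [-173.66, 173.66]. Speed limits (degrees/s): [136.94, 136.94, 172.46, 180, 180, 180].

## Interface

Orientations are given as [roll, pitch, yaw] about the fixed x, y, z axes, in that order (R = Rz(yaw) Ry(pitch) Rx(roll)).
In Python, from plant import r gives the robot as it stands. The module is installed in compiled form; this text tells all that it offers.
- The arm moves only by the tool jog_arm, never from a script. Its argument "deltas" is a list that holds one entry, the list of rows, each a list of 5 numbers: the opening, from -1 (shut) to 1 (fully open), then the shift along the world's x, y, z in cm, then the turn about the world's z in rad. In form: [[[claw, dx, dy, dz, turn], ...]]. A call has 1 to 8 rows; each row shifts and turns the commanded pose from where the row before left it; what a row does not reach is not made up. A row lasts 1/8 s, in which the tool goes at most 62.5 mm and 10.7 degrees, less where a joint would pass 70% of its speed; a pose out of reach is approached as far as the arm can. A call with a gripper value outside its range is refused whole. The fingers move at their own pace and stop on an object; "force" is the grip in N (left out, the last holds). Time passes only in rows, so rows that do not move let the fingers close. It gives the time, the measured TCP pose, the force, the opening and the grip force at its end, in the units of the state.
- r.get_state(): the state, without advancing time (a new reading comes with each control period).
- r.capture(name): name is "scene" or "top" or "wrist"; returns the picture (420x560x3 uint8, blue, green, red); there is no depth.
- r.camera_info(name): a dict with "fx", "fy", "cx", "cy" (pixels), "k1" (the pictures are not rectified: a ray, as slopes to the right and down, at radius r is drawn at 1 + k1 r^2 times it, then the intrinsics apply), "view" (4x4, takes a point from world to camera coordinates). Camera axes: x right, y up, looking along -z (the intrinsics and any distortion apply to the point x, -y, -z); pixel columns grow to the right and rows downward; lengths in m; the calibration is good to about 2 mm. A picture is of the moment at which its call begins: read the wrist's pose just before it. camera_info takes no time and is no camera call; for the wrist camera it gives the pose at the moment of the call.
- r.close_job(): hands the job in; it is judged then, once.
The state is a dict: "time_s": time; "joints": joint angles; "qd": joint speeds; "joint_torque": joint torques, N m; "tcp_pos": TCP position; "eef_rot": TCP orientation; "contact_force": force on the tool from outside, world axes, zero at the start; "moment": the same for the moment, N m; "gripper_width": finger opening in m; "gripper_force": force on a finger pad.
Only numpy, scipy, OpenCV 4.12 (cv2) and the standard library are available. Lean on these libraries where they do the work, as an engineer would, in place of code of your own. Each camera call takes 0.05 s, during which the arm holds its last target. There are 200 camera calls.

## Task

Stow the four upside-down steel beakers on the draining rack so they cannot slide about at sea: stand each one over its own peg, in order of size, the smallest over the thinnest, shortest peg and so on up to the largest over the thickest, tallest one. Keep them upside down, each with its rim resting flat on the rack, and let go of them all.

Things in the scene. Friction and masses are not known exactly. Their poses are not given: they have to be found in the camera images.
- beaker_1: the smallest of four plain stainless-steel beakers, standing upside down on the bench: straight round cup 34 mm in outer diameter and 46 mm high, wall 2 mm, open below, flat closed bottom on top; grasp it round the outside. Origin: centre of the open rim, on the surface it stands on; z up through the closed bottom, 46 mm above.
- beaker_2: the second smallest of four plain stainless-steel beakers, standing upside down on the bench: straight round cup 41 mm in outer diameter and 57 mm high, wall 2 mm, open below, flat closed bottom on top; grasp it round the outside. Origin: centre of the open rim, on the surface it stands on; z up through the closed bottom, 57 mm above.
- beaker_3: the second largest of four plain stainless-steel beakers, standing upside down on the bench: straight round cup 49 mm in outer diameter and 69 mm high, wall 2 mm, open below, flat closed bottom on top; grasp it round the outside. Origin: centre of the open rim, on the surface it stands on; z up through the closed bottom, 69 mm above.
- beaker_4: the largest of four plain stainless-steel beakers, standing upside down on the bench: straight round cup 58 mm in outer diameter and 82 mm high, wall 2 mm, open below, flat closed bottom on top; grasp it round the outside. Origin: centre of the open rim, on the surface it stands on; z up through the closed bottom, 82 mm above.
- rack: draining rack, fixed to the bench: low steel drip tray 80 mm (x) by 270 mm (y), whose drain wires on top lie 10 mm above the bench; four upright round-topped white plastic pegs stand on it in one row along its y axis, growing from the thinnest at the -y end to the thickest at the +y end. The beakers rest on the drain wires. Origin: centre of the tray's underside, on the bench; z up.
- peg_1: the thinnest and shortest peg of the rack, 9 mm in diameter, 36 mm high above the drain wires, at y = -107 mm in the rack's frame; about 10 mm of play all round inside the smallest beaker. Origin: centre of its foot, level with the drain wires (10 mm above the bench); z up, axes as the rack's.
- peg_2: the second thinnest peg of the rack, 16 mm in diameter, 48 mm high above the drain wires, at y = -47.5 mm in the rack's frame; about 10 mm of play all round inside the second smallest beaker. Origin: centre of its foot, level with the drain wires (10 mm above the bench); z up, axes as the rack's.
- peg_3: the second thickest peg of the rack, 24 mm in diameter, 59 mm high above the drain wires, at y = 19.5 mm in the rack's frame; about 10 mm of play all round inside the second largest beaker. Origin: centre of its foot, level with the drain wires (10 mm above the bench); z up, axes as the rack's.
- peg_4: the thickest and tallest peg of the rack, 33 mm in diameter, 71 mm high above the drain wires, at y = 95 mm in the rack's frame; about 10 mm of play all round inside the largest beaker. Origin: centre of its foot, level with the drain wires (10 mm above the bench); z up, axes as the rack's.
Mind the look-alikes: they are no part of the job. Leave any green look-alike of the beaker_4 alone.

How it is judged:
By the outcome, as a careful person would: the job done as asked, in the order asked, and still so for the second after the job is handed in, with the robot touching nothing.
It also fails if it takes over 90 s, if anything falls off the work surface, if the arm or the gripper's body presses on something with over 40 N, if the wrist force passes 120 N, or if a joint passes its speed limit or range.

## Working session

There is one attempt and no reset: what is moved stays moved. The work goes in short steps, Python scripts to look and compute and a tool call to move; the robot and the scene stay as the last step left them, time stands still between calls to the robot, and variables do not carry over. Pictures are saved under pics/ and viewed, at most 14 in all, crops included, and the job is handed in when it is done.

Besides the shell and the picture viewer there is one more tool, called after "Call:" as name(argument=value, ...) on one line, values as JSON. jog_arm: Moves the arm, as the interface text tells. Its arguments: {"type":"object","properties":{"deltas":{"type":"array"},"force":{"type":"number"}},"required":["deltas"]}

```bash
mkdir -p pics
python3 - <<'E'
from plant import r
import cv2,numpy as np
for n in("scene","top"):
    cv2.imwrite(f"pics/{n}0.png",r.capture(n)); c=r.camera_info(n); print(n,{k:np.round(v,4).tolist() for k,v in c.items()})
print(r.get_state())
E
```

```text
scene {'fx': 419.2591, 'fy': 419.2591, 'cx': 277.4517, 'cy': 212.649, 'k1': -0.1169, 'view': [[-0.687, -0.7266, 0.0058, 0.3517], [0.4294, -0.3996, 0.8099, -0.2082], [-0.5862, 0.5589, 0.5866, -0.7736], [0.0, 0.0, 0.0, 1.0]]}
top {'fx': 515.2889, 'fy': 515.2889, 'cx': 285.3497, 'cy': 209.4786, 'k1': 0.0049, 'view': [[-0.0229, -0.9995, -0.0221, 0.0597], [0.9951, -0.0249, 0.0956, -0.4559], [-0.0961, -0.0198, 0.9952, -1.0647], [0.0, 0.0, 0.0, 1.0]]}
{'time_s': 0.1, 'joints': array([-4.73789869e+01,  2.05864198e+01,  6.39711335e-01, -1.64377236e-02,
       -7.01351664e+01, -1.65058824e+01]), 'qd': array([-0.03881477, -0.06908978,  0.09778765,  0.05283997,  0.00828385,
       -0.06694852]), 'joint_torque': array([-1.94712506e-03, -5.84162593e+01,  2.93751472e+01,  7.01549113e+00,
        1.01362600e-02, -6.80524795e-05]), 'tcp_pos': array([ 0.29689049, -0.60572414,  0.22243597]), 'eef_rot': array([ 1.79917108e+02, -8.44711781e-03, -1.53890460e+02]), 'contact_force': array([-0.15637919,  0.23426191, -0.24073495]), 'moment': array([ 0.02949425,  0.01745195, -0.0182645 ]), 'gripper_force': 0.0, 'gripper_width': 0.08776237144899443}
```

View pics/scene0.png

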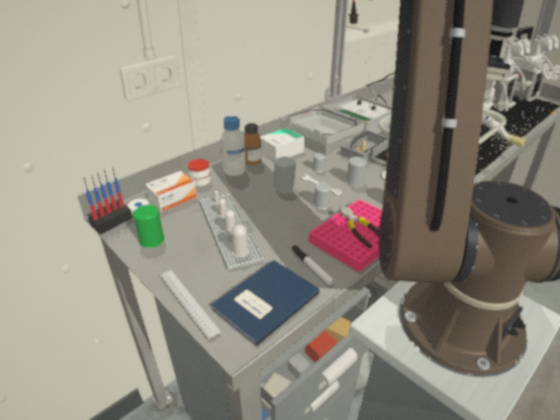

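View pics/top0.png

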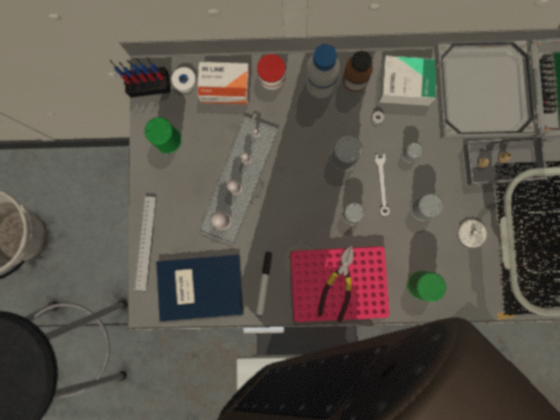

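The scene view shows beakers at about (285,175), (323,195), (357,172) and (320,162), with the rack around (230,230). The top view shows steel beakers at (348,150), (353,212), (413,150) and (428,205), green look-alikes at (162,135) and (428,287), and rack pegs from (256,130) to (220,220). I'll enlarge these areas.

Run:
```python
import cv2
t=cv2.imread("pics/top0.png");s=cv2.imread("pics/scene0.png")
def crop(i,x,y,w,h,k,n):
    c=cv2.resize(i[y:y+h,x:x+w],None,fx=k,fy=k,interpolation=cv2.INTER_CUBIC)
    for u in range(x-x%10+10,x+w,10):
        cv2.line(c,((u-x)*k,0),((u-x)*k,12 if u%50 else 25),(0,255,255),1)
        if u%20==0: cv2.putText(c,str(u),((u-x)*k+2,22),0,.4,(0,255,255),1)
    for v in range(y-y%10+10,y+h,10):
        cv2.line(c,(0,(v-y)*k),(12,(v-y)*k),(0,255,255),1)
        if v%20==0: cv2.putText(c,str(v),(2,(v-y)*k-2),0,.4,(0,255,255),1)
    cv2.imwrite(n,c)
crop(t,325,125,130,100,6,"pics/c1.png")
crop(t,190,100,110,150,4,"pics/c2.png")
crop(s,190,145,190,130,4,"pics/c3.png")
```

```text
(no output)
```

View pics/c1.png

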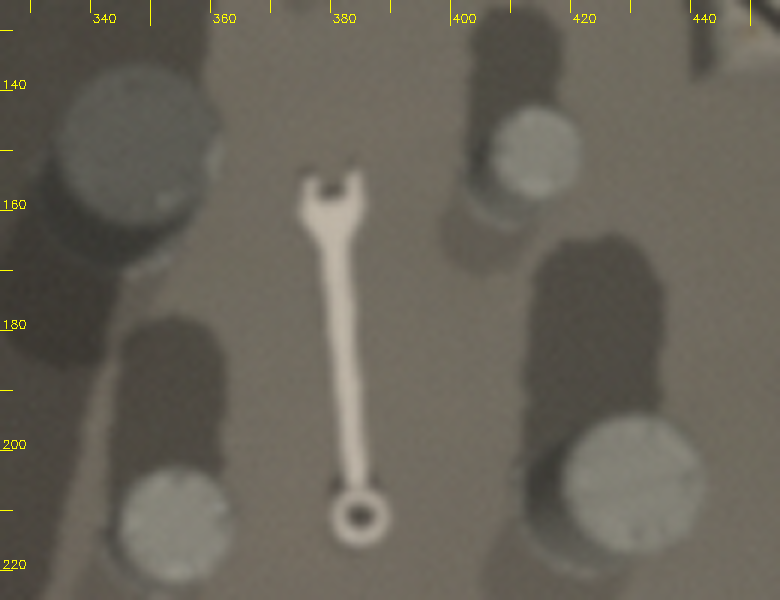

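View pics/c2.png

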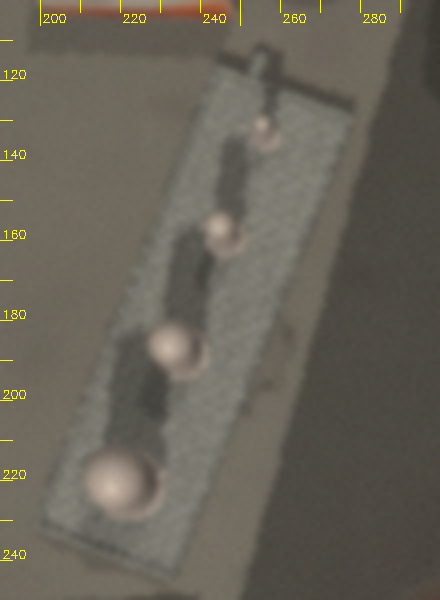

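View pics/c3.png

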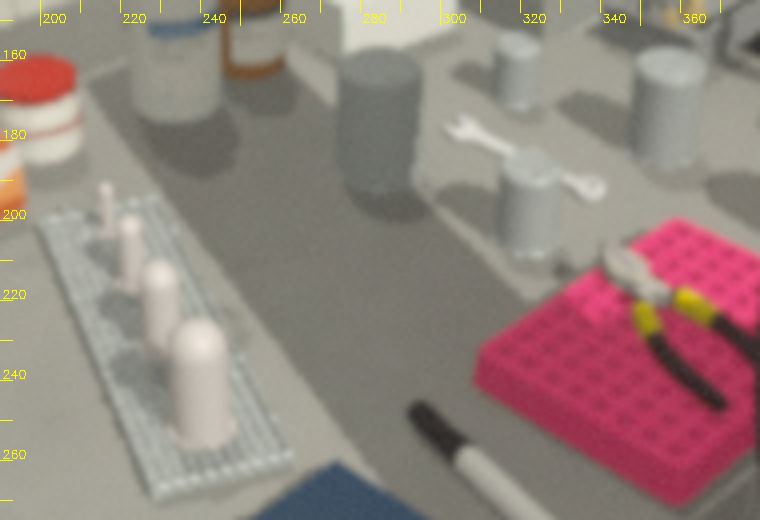

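The crops confirm four plain steel beakers. In the top view their top discs are centred at B4 (347.8,149.2), B3 (430.8,205.5), B2 (354.3,212.3) and B1 (414.5,150.3), with diameters in the right order. The green ones are excluded. Next I'll triangulate them.

```bash
cat > h.py <<'E'
import numpy as np
from scipy.optimize import least_squares
from plant import r
def proj(c,P):
    P=np.atleast_2d(P);q=(c["view"]@np.c_[P,np.ones(len(P))].T)[:3]
    s=np.array([q[0],-q[1]])/-q[2]; s=s*(1+c["k1"]*(s**2).sum(0))
    return np.c_[c["fx"]*s[0]+c["cx"],c["fy"]*s[1]+c["cy"]]
C={n:r.camera_info(n) for n in("scene","top")}
def tri(obs,z=None):  # obs: list of (cam, pix)
    f=lambda p:np.concatenate([(proj(c,p)[0]-u) for c,u in obs])
    if z is None: s=least_squares(f,[.6,0,.05])
    else: s=least_squares(lambda p:f([*p,z]),[.6,0])
    return s.x,np.sqrt(np.mean(s.fun**2))
E
python3 - <<'E'
from h import *
T,S=C["top"],C["scene"]
k=lambda x,y:np.array([190+x/4,145+y/4])
for n,t,s,h in[(1,(414.5,150.3),k(517,47),.046),(2,(354.3,212.3),k(531,167),.057),(3,(430.8,205.5),k(668,66),.069),(4,(347.8,149.2),k(380,66),.082)]:
    t=np.array(t); print(n,tri([(T,t),(S,s)]),h,"top@h",tri([(T,t)],h)[0])
t=lambda x,y:np.array([190+x/4,100+y/4])
D=[9,16,24,33];H=[36,48,59,71];Y=[-107,-47.5,19.5,95]
loc=np.array([[0,y,10+h-d/2] for y,h,d in zip(Y,H,D)]+[[40,-135,10],[-40,-135,10],[40,135,10],[-40,135,10]])/1000
tp=np.array([t(263,127),t(217,226),t(173,342),t(118,480)]);sp=np.array([k(107,190),k(131,227),k(160,278),k(200,347)])
for i in range(4): print("peg",tri([(T,tp[i]),(S,sp[i])]),loc[i,2])
# corners: identify order below (top: TL,TR,BL,BR); x of rack may be either way
tc=np.array([t(218,58),t(353,105),t(40,522),t(177,578)]);sc=np.array([k(38,222),k(152,195),k(155,497),k(292,458)])
for sg in(1,-1):
    L=loc.copy();L[4:,0]*=sg
    def f(p,full=True):
        c,s=np.cos(p[2]),np.sin(p[2]);W=L@np.array([[c,s,0],[-s,c,0],[0,0,1]])+[p[0],p[1],0]
        return np.r_[(proj(T,W)-np.r_[tp,tc]).ravel(),(proj(S,W)-np.r_[sp,sc]).ravel()]
    s=least_squares(f,[.55,.15,np.pi])
    print(sg,s.x,np.sqrt(np.mean(s.fun**2)));
    if s.cost<500:
        print(s.fun.reshape(2,8,2).round(1).tolist());c,q=np.cos(s.x[2]),np.sin(s.x[2])
        for y in Y: print("pegxy",s.x[0]-q*y/1000,s.x[1]+c*y/1000)
E
```

```text
1 (array([ 0.57220803, -0.22310773,  0.04314673]), np.float64(0.020157477828650103)) 0.046 top@h [ 0.57157995 -0.22246488]
2 (array([ 0.44456463, -0.09232407,  0.05624745]), np.float64(0.06545568908993689)) 0.057 top@h [ 0.44462873 -0.0921337 ]
3 (array([ 0.45393666, -0.24431369,  0.06799783]), np.float64(0.1927238136629004)) 0.069 top@h [ 0.45347078 -0.2443141 ]
4 (array([ 0.56994821, -0.08099156,  0.08170633]), np.float64(0.109353300996858)) 0.082 top@h [ 0.57008611 -0.08078314]
peg (array([0.6211121 , 0.10699422, 0.04306544]), np.float64(0.08608875340907766)) 0.0415
peg (array([0.5662626 , 0.13036905, 0.05349589]), np.float64(0.22847180016314944)) 0.05
peg (array([0.50588654, 0.15391428, 0.05951444]), np.float64(0.07984918648775102)) 0.057
peg (array([0.43515275, 0.18202579, 0.06604278]), np.float64(0.10344683991018332)) 0.0645
1 [0.52528046 0.14685773 1.19124948] 0.8518537141952564
[[[-0.2, -1.5], [0.9, -1.0], [-0.0, -0.5], [-0.0, -1.0], [-0.4, 1.3], [0.3, 1.9], [-0.9, 1.5], [-0.2, 0.6]], [[-0.7, 0.0], [-0.7, 0.4], [-0.2, 0.7], [-0.4, 0.2], [-0.2, -0.2], [0.9, 0.3], [-0.3, -1.8], [1.1, -1.2]]]
pegxy 0.6246655469725286 0.10721427344654885
pegxy 0.5694000058654621 0.12925899993936676
pegxy 0.5071682200810343 0.1540824734690945
pegxy 0.4370413569955971 0.18205519364065337
-1 [0.52591487 0.14627047 1.20052685] 17.487398435967172
```

B1 comes first: turn the closing line to about 25° (yaw -65°) so it clears the neighbours, then approach at height.

Call:
jog_arm(deltas=[[[1,1.5,2,1,0.13],[1,2.3,3.2,1,0.13],[1,2.3,3.2,0,0.13],[1,2.3,3.2,0,0.13],[1,2.3,3.2,0,0.13],[1,2.3,3.2,0,0.13],[1,2.3,3.2,0,0.13],[1,2.3,3.2,0,0.13]]], force=15)

```text
time_s: 1.1
tcp_pos: [0.4735, -0.3608, 0.2429]
eef_rot: [180.0, 0.0, -94.1]
contact_force: [0.4, -0.6, 0.0]
gripper_width: 0.0874
gripper_force: 0.0
```

Call:
jog_arm(deltas=[[[1,2.3,3.2,0,0.13],[1,2.3,3.2,0,0.13],[1,2.3,3.2,-1,0.13],[1,2,3,-1,0.12],[1,0.8,1.2,-1,0],[1,0,0,-1,0],[1,0,0,0,0],[1,0,0,0,0]]])

```text
time_s: 2.1
tcp_pos: [0.5698, -0.2249, 0.2036]
eef_rot: [-180.0, -0.0, -65.2]
contact_force: [0.0, 0.6, 0.1]
gripper_width: 0.0878
gripper_force: 0.0
```

Run:
```python
from h import *
import cv2
s=r.get_state();print(s["time_s"],s["tcp_pos"],s["eef_rot"],s["joints"])
c=r.camera_info("wrist");cv2.imwrite("pics/w1.png",r.capture("wrist"))
for P in([.572,-.223,.046],[.57,-.081,.082],[.454,-.244,.069],[.445,-.092,.057]): print(proj(c,P))
```

```text
2.1 [ 0.56975556 -0.22494984  0.20360757] [-1.79992972e+02 -1.80153649e-02 -6.51616827e+01] [-3.28972924e+00  1.54651923e+01 -9.23317834e+00  1.38420998e-02
 -6.52869387e+01  2.81222623e+01]
[[272.22025077 194.84892096]]
[[220.61357831 314.82971031]]
[[380.15597888 227.47510329]]
[[320.92135366 331.96826814]]
```

View pics/w1.png

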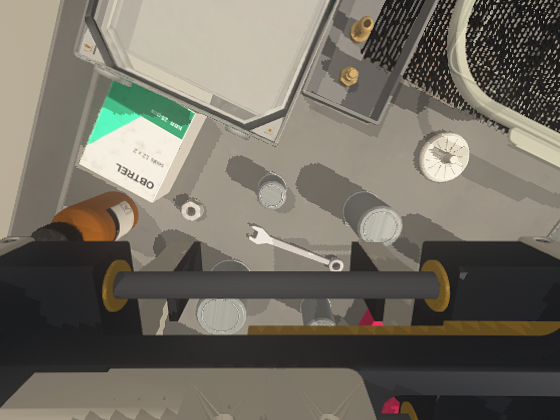

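The wrist view shows B1 at (272,191), B3 at (381,226) and B4 at (221,315). All are within a few pixels of the prediction, and I'll refine B1 and B3.

Run:
```python
from h import *
c=r.camera_info("wrist")
print(tri([(c,np.array([272,191]))],.046)[0],tri([(c,np.array([381,226]))],.069)[0],tri([(c,np.array([221,315]))],.082)[0])
print(tri([(c,np.array([272,191.])),(C["top"],np.array([414.5,150.3]))]))
```

```text
[ 0.574255   -0.22681237] [ 0.45416419 -0.24577192] [ 0.5696807  -0.08078877]
(array([ 0.57350902, -0.22482253,  0.03623808]), np.float64(0.02843145289696107))
```

Call:
jog_arm(deltas=[[[1,0.3,0,-2,0],[1,0,0,-4,0],[1,0,0,-4,0],[1,0,0,-3,0],[1,0,0,-2.5,0],[1,0,0,-1.2,0],[1,0,0,0,0],[0.0,0,0,0,0]]])

```text
time_s: 3.15
tcp_pos: [0.5739, -0.2243, 0.0375]
eef_rot: [-179.9, -0.1, -65.1]
contact_force: [-0.3, 0.2, 0.6]
gripper_width: 0.0823
gripper_force: 0.0
```

Call:
jog_arm(deltas=[[[-1,0,0,0,0],[-1,0,0,0,0],[-1,0,0,0,0],[-1,0,0,0,0],[-1,0,0,0,0],[-1,0,0,0,0]]])

```text
time_s: 3.9
tcp_pos: [0.5732, -0.2241, 0.0363]
eef_rot: [-180.0, -0.0, -65.1]
contact_force: [0.5, 0.6, 1.0]
gripper_width: 0.0322
gripper_force: 15.0
```

Call:
jog_arm(deltas=[[[-1,0,0,1,0],[-1,0,0,3,0],[-1,0,0,4,0],[-1,0,0,4,0],[-1,0,0,3,0],[-1,0,0,1,0],[-1,0,0,0,0],[-1,0,0,0,0]]])

```text
time_s: 4.9
tcp_pos: [0.5723, -0.2238, 0.1948]
eef_rot: [179.9, 0.1, -65.1]
contact_force: [-0.0, 0.3, -0.2]
gripper_width: 0.0327
gripper_force: 15.0
```

Run:
```python
from h import *
import cv2
s=r.get_state();print(s["tcp_pos"],s["gripper_width"])
w=r.capture("wrist");c=r.capture("scene")[100:240,240:400]
cv2.imwrite("pics/w2.png",np.hstack([cv2.resize(w,(400,300)),cv2.resize(c,(343,300))]))
```

```text
[ 0.57227883 -0.22384394  0.19479063] 0.0327478183719979
```

View pics/w2.png

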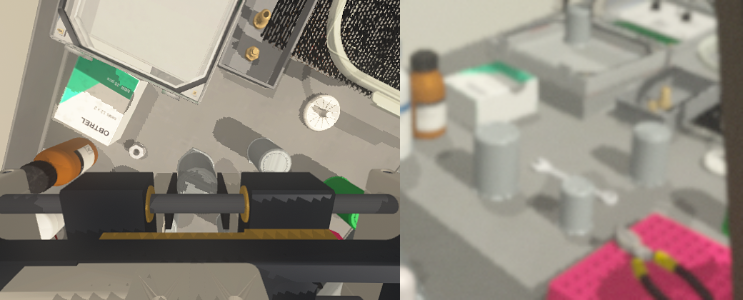

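Call:
jog_arm(deltas=[[[-1,0,1.5,0,0.075],[-1,0.5,3.5,0,0.075],[-1,0.5,3.6,0,0.075],[-1,0.6,3.6,0,0.075],[-1,0.6,3.6,0,0.075],[-1,0.6,3.6,0,0.075],[-1,0.6,3.6,0,0.075],[-1,0.6,3.6,0,0.075]]])

```text
time_s: 6.0
tcp_pos: [0.6129, 0.043, 0.1953]
eef_rot: [179.9, 0.1, -30.6]
contact_force: [0.5, -0.0, 1.1]
gripper_width: 0.0324
gripper_force: 15.0
```

Call:
jog_arm(deltas=[[[-1,0.6,3.5,0,0.075],[-1,0.5,2,0,0.075],[-1,0,1,0,0],[-1,0,0,-1,0],[-1,0,0,-2,0],[-1,0,0,-1,0],[-1,0,0,0,0],[-1,0,0,0,0]]])

```text
time_s: 7.0
tcp_pos: [0.6245, 0.1066, 0.1568]
eef_rot: [-180.0, -0.0, -22.1]
contact_force: [0.4, -0.4, 0.0]
gripper_width: 0.0324
gripper_force: 15.0
```

Run:
```python
from h import *
import cv2
s=r.get_state();print(s["tcp_pos"],s["eef_rot"],s["gripper_width"])
c=r.camera_info("wrist");w=r.capture("wrist");cv2.imwrite("pics/w3.png",w)
for P in([.6225,.107,.046],[.5675,.130,.058],[.506,.154,.069],[.436,.182,.081]): print(proj(c,P)[0],end=' ')
t=r.capture("top")[80:260,180:300];cv2.imwrite("pics/t3.png",cv2.resize(t,(400,600)))
```

```text
[0.62446468 0.10664783 0.15681873] [-1.79980723e+02 -3.83454933e-02 -2.21328162e+01] 0.03243505922629577
[276.12416547 206.50511862] [275.48213062 268.22463513] [276.37634441 332.8313806 ] [276.73111705 402.59586089]
```

View pics/w3.png

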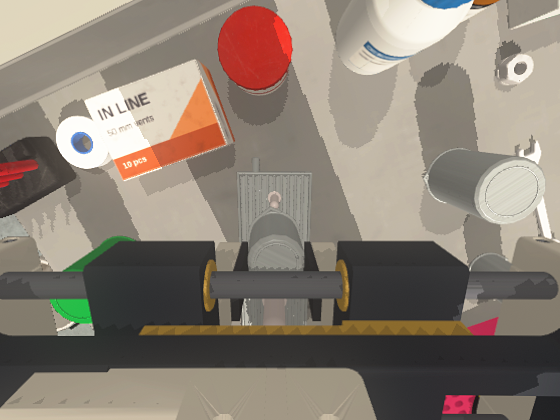

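Run:
```python
from h import *
c=r.camera_info("wrist")
for z in(.0415,.046): print(tri([(c,np.array([275,199.]))],z)[0])
t=np.array([190+263/4,100+127/4])
print(tri([(c,np.array([275,199.])),(C["top"],t),(C["scene"],np.array([190+107/4,145+190/4]))]))
for P in([40,-135],[-40,-135]):
    a=1.19125;q=np.array([.52528+np.cos(a)*P[0]/1e3-np.sin(a)*P[1]/1e3,.14686+np.sin(a)*P[0]/1e3+np.cos(a)*P[1]/1e3,.01]);print(proj(c,q))
```

```text
[0.62886037 0.10593613]
[0.62987493 0.10550677]
(array([0.62678452, 0.10626661, 0.03629196]), np.float64(1.0732867943340951))
[[237.51121799 170.42412708]]
[[313.11853105 169.98766007]]
```

Call:
jog_arm(deltas=[[[-1,0,0,-2,0],[-1,0,0,-3,0],[-1,0,0,-2,0],[-1,0,0,-1.5,0],[-1,0,0,-1.2,0],[-1,0,0,-0.9,0],[-1,0,0,0,0],[-1,0,0,0,0]]])

```text
time_s: 8.1
tcp_pos: [0.6245, 0.1071, 0.0508]
eef_rot: [-180.0, -0.0, -22.1]
contact_force: [-0.2, 0.4, -0.1]
gripper_width: 0.0321
gripper_force: 15.0
```

Call:
jog_arm(deltas=[[[-1,0,0,-0.3,0],[-1,0,0,-0.2,0],[-1,0,0,0,0],[-1,0,0,0,0]]])

```text
time_s: 8.6
tcp_pos: [0.6244, 0.107, 0.0457]
eef_rot: [-180.0, -0.0, -22.1]
contact_force: [0.0, 0.5, 2.5]
gripper_width: 0.0324
gripper_force: 15.0
```

Call:
jog_arm(deltas=[[[-0.1,0,0,0,0],[-0.1,0,0,0,0],[0.5,0,0,0,0],[0.5,0,0,0,0],[0.5,0,0,1.5,0],[0.5,0,0,4,0],[1,0,0,5,0],[1,0,0,4,0]]])

```text
time_s: 9.6
tcp_pos: [0.6246, 0.1069, 0.1938]
eef_rot: [-179.9, -0.1, -22.1]
contact_force: [0.8, 1.1, -0.2]
gripper_width: 0.0804
gripper_force: 0.0
```

Call:
jog_arm(deltas=[[[1,-1,-1,1,0],[1,-3,-3.3,0,0],[1,-3,-3.3,0,0],[1,-3,-3.3,0,0],[1,-3,-3.3,0,0],[1,-3,-3.3,0,0],[1,-1.5,-1.8,0,0],[1,-0.5,-0.6,0,0]]])

```text
time_s: 10.6
tcp_pos: [0.4434, -0.0929, 0.2006]
eef_rot: [-180.0, -0.0, -22.2]
contact_force: [0.0, 0.2, -0.1]
gripper_width: 0.0878
gripper_force: 0.0
```

Run:
```python
from h import *
import cv2
s=r.get_state();print(s["tcp_pos"],s["eef_rot"],s["gripper_width"])
t=cv2.resize(r.capture("top")[100:250,190:300],(440,600));c=cv2.resize(r.capture("scene")[145:275,190:280],(360,520))
cv2.imwrite("pics/p4.png",np.hstack([t,np.vstack([c,np.zeros((80,360,3),np.uint8)])]))
```

```text
[ 0.44337305 -0.09291849  0.20064011] [-1.79973073e+02 -3.53439291e-02 -2.21672004e+01] 0.08775954805132159
```

View pics/p4.png

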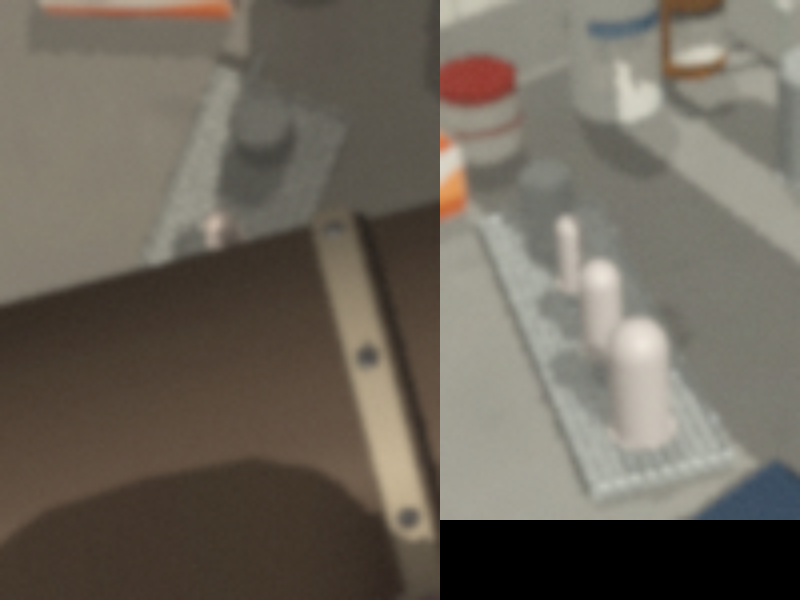

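The picture shows B1 upright over peg 1, with its top at crop (262,123). Next is B2.

Call:
jog_arm(deltas=[[[1,0.1,0.1,-2,0],[1,0,0,-4,0],[1,0,0,-4,0],[1,0,0,-3,0],[1,0,0,-2,0],[1,0,0,-0.9,0],[1,0,0,0,0],[0,0,0,0,0]]])

```text
time_s: 11.7
tcp_pos: [0.4459, -0.0908, 0.0419]
eef_rot: [-180.0, -0.1, -22.1]
contact_force: [0.9, -0.1, 0.3]
gripper_width: 0.0819
gripper_force: 0.0
```

Call:
jog_arm(deltas=[[[-1,0,0,0,0],[-1,0,0,0,0],[-1,0,0,0,0],[-1,0,0,0,0],[-1,0,0,0,0],[-1,0,0,0,0]]])

```text
time_s: 12.45
tcp_pos: [0.4451, -0.0911, 0.0413]
eef_rot: [180.0, -0.0, -22.1]
contact_force: [-0.3, -0.4, 1.6]
gripper_width: 0.0398
gripper_force: 15.0
```

Call:
jog_arm(deltas=[[[-1,0,0,1,0],[-1,0,0,3,0],[-1,0,0,4,0],[-1,0,0,4,0],[-1,0,0,3,0],[-1,0,0,1,0],[-1,0,0,0,0],[-1,0,0,0,0]]])

```text
time_s: 13.45
tcp_pos: [0.4443, -0.0911, 0.2]
eef_rot: [180.0, 0.1, -22.1]
contact_force: [0.0, 0.4, -1.0]
gripper_width: 0.0398
gripper_force: 15.0
```

Call:
jog_arm(deltas=[[[-1,1,2,0,0],[-1,2,3.5,0,0],[-1,2,3.5,0,0],[-1,2,3.5,0,0],[-1,2,3.5,0,0],[-1,2,3.5,0,0],[-1,1,1.8,0,0],[-1,0.4,0.7,0,0]]])

```text
time_s: 14.45
tcp_pos: [0.5688, 0.1294, 0.1999]
eef_rot: [179.9, 0.1, -22.1]
contact_force: [-0.1, -0.7, -0.7]
gripper_width: 0.0399
gripper_force: 15.0
```

Call:
jog_arm(deltas=[[[-1,0,0,-2,0],[-1,0,0,-3,0],[-1,0,0,0,0],[-1,0,0,0,0]]])

```text
time_s: 14.95
tcp_pos: [0.5695, 0.1285, 0.1523]
eef_rot: [-180.0, -0.0, -22.1]
contact_force: [-0.5, -0.6, 0.2]
gripper_width: 0.0397
gripper_force: 15.0
```

Run:
```python
from h import *
import cv2
s=r.get_state();print(s["tcp_pos"],s["eef_rot"],s["gripper_width"])
c=r.camera_info("wrist");w=r.capture("wrist")
for P in([.5685,.1295,.058],[.625,.1065,.056]): print(proj(c,P)[0],end=' ')
cv2.imwrite("pics/w5.png",cv2.resize(w[130:330,180:380],(600,600),interpolation=cv2.INTER_CUBIC))
```

```text
[0.56945553 0.12848865 0.15229977] [-1.79985555e+02 -4.43269543e-02 -2.21184097e+01] 0.03967042454430513
[275.06776422 210.55330485] [275.11324255 141.82743201]
```

View pics/w5.png

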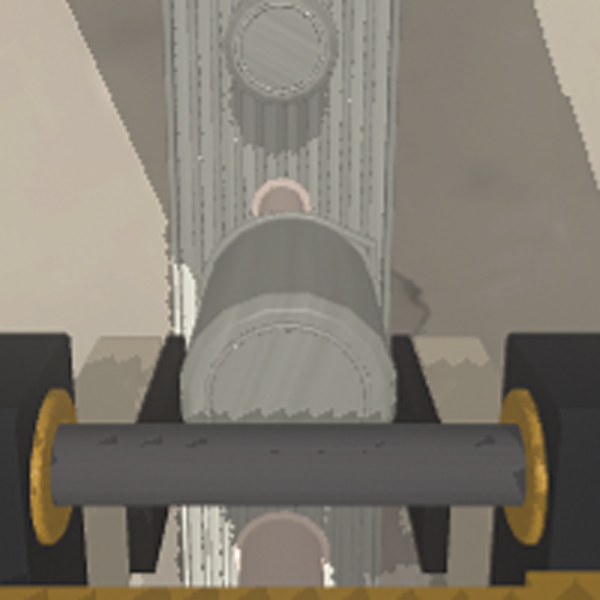

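Run:
```python
from h import *
c=r.camera_info("wrist")
print(tri([(c,np.array([273.7,146.7]))],.056)[0],tri([(c,np.array([273.7,199.]))],.05)[0])
```

```text
[0.62198397 0.10952404] [0.57748753 0.12772392]
```

Run:
```python
from h import *
c=r.camera_info("wrist");T=C["top"];S=C["scene"]
p=lambda x,y:np.array([190+x/4,100+y/4])
print("B1 top",tri([(T,p(262,123))],.056)[0],"peg1",tri([(T,p(263,127))],.0415)[0],tri([(T,p(263,122))],.046)[0])
print("peg2 top",tri([(T,p(217,226))],.05)[0],"peg3",tri([(T,p(173,342))],.057)[0],"peg4",tri([(T,p(118,480))],.0645)[0])
k=lambda x,y:np.array([190+x/4,145+y/4])
for q,z in((k(107,190),.0415),(k(131,227),.05),(k(160,278),.057),(k(200,347),.0645),(k(105,170),.056)):print("scene",tri([(S,q)],z)[0])
s=r.get_state();print(s["tcp_pos"]);import cv2
# where would wrist see TCP / held top
P=s["tcp_pos"].copy();P[2]+=.0157;print(proj(c,P))
w=cv2.imread("pics/w5.png");
```

```text
B1 top [0.61981489 0.10633645] peg1 [0.62134673 0.10694045] [0.62288136 0.10655649]
peg2 top [0.56740628 0.13116856] peg3 [0.50610038 0.15405884] peg4 [0.43506973 0.18204718]
scene [0.62343931 0.10582242]
scene [0.5697529  0.12698991]
scene [0.50894214 0.15204422]
scene [0.43697674 0.18103328]
scene [0.62409927 0.10549364]
[0.56974543 0.12877557 0.15266773]
[[275.52239431 263.6979612 ]]
```

Run:
```python
from h import *
c=r.camera_info("wrist");s=r.get_state();P=s["tcp_pos"]
M=np.linalg.inv(c["view"]);print("cam",M[:3,3],"look",-M[:3,2],"up",M[:3,1])
a=np.linspace(0,6.28,73)
for rad,dz in((.0205,-.0413),(.0205,.0157)):
    q=proj(c,np.c_[P[0]+rad*np.cos(a),P[1]+rad*np.sin(a),0*a+P[2]+dz]);print(q.min(0),q.max(0))
for x in(.5685,.573,.5775): print(proj(c,[x,.1295,.05]),proj(c,[x,.1295,.058]))
print(proj(c,[.6244,.107,.056]),proj(c,[.6244,.107,.010]))
```

```text
cam [0.63650329 0.1013628  0.31437129] look [-0.25207585  0.10383498 -0.96212061] up [ 0.89170544 -0.36130286 -0.27261997]
[247.83484341 201.81403766] [303.53956966 254.41447086]
[238.11552601 228.39099452] [312.94806076 296.66093402]
[[275.56160577 208.30616028]] [[275.54499918 210.65498854]]
[[273.75352608 204.01287011]] [[273.68445322 206.24732326]]
[[271.93034425 199.68371497]] [[271.80792191 201.80179472]]
[[275.35020601 142.92763646]] [[275.4676926  140.52884064]]
```

The visible ring is the peg's foot (z = 10 mm), so its position agrees with the estimate of about (.568,.130). I'll lower B2.

Call:
jog_arm(deltas=[[[-1,0,0,-2,0],[-1,0,0,-3,0],[-1,0,0,-2,0],[-1,0,0,-1.5,0],[-1,0,0,-0.8,0],[-1,0,0,-0.4,0],[-1,0,0,-0.3,0],[-1,0,0,0,0]]])

```text
time_s: 16.0
tcp_pos: [0.5693, 0.129, 0.0515]
eef_rot: [-180.0, -0.0, -22.1]
contact_force: [-0.9, 0.2, -0.1]
gripper_width: 0.0395
gripper_force: 15.0
```

Call:
jog_arm(deltas=[[[-1,0,0,-0.2,0],[-1,0,0,0,0],[-1,0,0,0,0]]])

```text
time_s: 16.38
tcp_pos: [0.5697, 0.1289, 0.0507]
eef_rot: [-180.0, -0.1, -22.1]
contact_force: [-2.3, -0.9, 8.3]
gripper_width: 0.0399
gripper_force: 15.0
```

Call:
jog_arm(deltas=[[[0,0,0,0,0],[0,0,0,0,0],[0.5,0,0,0,0],[0.5,0,0,0,0],[0.5,0,0,1.5,0],[0.5,0,0,4,0],[1,0,0,5,0],[1,0,0,4,0]]])

```text
time_s: 17.38
tcp_pos: [0.5695, 0.129, 0.1976]
eef_rot: [-179.9, -0.1, -22.1]
contact_force: [0.9, -0.7, -0.8]
gripper_width: 0.0802
gripper_force: 0.0
```

Call:
jog_arm(deltas=[[[1,-0.6,-2,0.5,0],[1,-1.3,-4.3,0,0],[1,-1.5,-4.8,0,0],[1,-1.5,-4.8,0,0],[1,-1.5,-4.8,0,0],[1,-1.5,-4.8,0,0],[1,-1.5,-4.8,0,0],[1,-1.2,-4,0,0]]])

```text
time_s: 18.38
tcp_pos: [0.4616, -0.2159, 0.1995]
eef_rot: [-180.0, 0.0, -22.1]
contact_force: [0.3, -0.5, 0.3]
gripper_width: 0.0878
gripper_force: 0.0
```

Call:
jog_arm(deltas=[[[1,-0.7,-2.3,0,0],[1,-0.3,-0.8,0,0],[1,0,0,0,0],[1,0,0,0,0]]])

```text
time_s: 18.88
tcp_pos: [0.4532, -0.2445, 0.1993]
eef_rot: [-180.0, -0.0, -22.1]
contact_force: [0.8, 0.4, -0.3]
gripper_width: 0.0875
gripper_force: 0.0
```

Run:
```python
from h import *
import cv2
print(r.get_state()["tcp_pos"])
t=cv2.resize(r.capture("top")[100:250,190:300],(440,600));c=cv2.resize(r.capture("scene")[145:275,190:280],(360,520))
cv2.imwrite("pics/p6.png",np.hstack([t,np.vstack([c,np.zeros((80,360,3),np.uint8)])]))
```

```text
[ 0.45322196 -0.24450166  0.19930468]
```

View pics/p6.png

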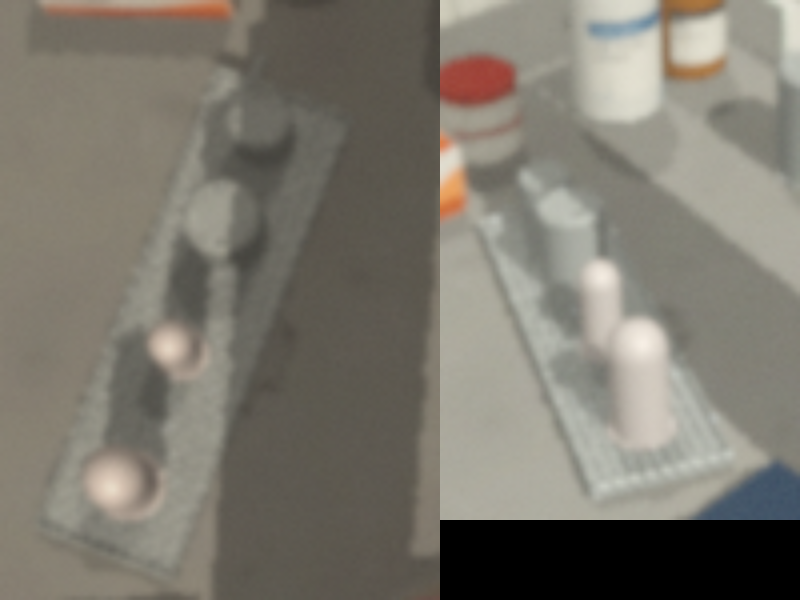

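Beakers 1 and 2 are seated over pegs 1 and 2, with tops at crop (262,120) and (222,218). Next is B3.

Call:
jog_arm(deltas=[[[1,0,0,-2,0],[1,0,0,-4,0],[1,0,0,-4,0],[1,0,0,-2.5,0],[1,0,0,-1.5,0],[1,0,0,-0.7,0],[1,0,0,0,0],[0.2,0,0,0,0]]])

```text
time_s: 19.98
tcp_pos: [0.4538, -0.2452, 0.0532]
eef_rot: [-180.0, -0.1, -22.1]
contact_force: [0.9, -0.3, 0.3]
gripper_width: 0.0819
gripper_force: 0.0
```

Call:
jog_arm(deltas=[[[-1,0,0,0,0],[-1,0,0,0,0],[-1,0,0,0,0],[-1,0,0,0,0],[-1,0,0,0,0],[-1,0,0,0,0]]])

```text
time_s: 20.72
tcp_pos: [0.4532, -0.2451, 0.0524]
eef_rot: [-180.0, -0.0, -22.1]
contact_force: [0.5, -0.1, 1.2]
gripper_width: 0.0475
gripper_force: 15.0
```

Call:
jog_arm(deltas=[[[-1,0,0,1,0],[-1,0,0,3,0],[-1,0,0,4,0],[-1,0,0,4,0],[-1,0,0,3,0],[-1,0,0,1,0],[-1,0,0,0,0],[-1,0,0,0,0]]])

```text
time_s: 21.72
tcp_pos: [0.4523, -0.2448, 0.2109]
eef_rot: [180.0, 0.1, -22.1]
contact_force: [0.0, 0.5, -1.5]
gripper_width: 0.0472
gripper_force: 15.0
```

Call:
jog_arm(deltas=[[[-1,0.3,2,0,0],[-1,0.6,4,0,0],[-1,0.6,4.5,0,0],[-1,0.6,4.5,0,0],[-1,0.6,4.5,0,0],[-1,0.6,4.5,0,0],[-1,0.6,4.5,0,0],[-1,0.6,4.5,0,0]]])

```text
time_s: 22.72
tcp_pos: [0.4975, 0.0862, 0.211]
eef_rot: [179.9, 0.1, -22.1]
contact_force: [0.3, -0.8, -1.3]
gripper_width: 0.0477
gripper_force: 15.0
```

Call:
jog_arm(deltas=[[[-1,0.6,4,0,0],[-1,0.3,2,0,0],[-1,0.1,0.8,0,0],[-1,0,0,-2,0],[-1,0,0,-2,0],[-1,0,0,-1,0],[-1,0,0,0,0],[-1,0,0,0,0]]])

```text
time_s: 23.72
tcp_pos: [0.5086, 0.1528, 0.163]
eef_rot: [-180.0, -0.0, -22.1]
contact_force: [-0.5, 0.6, -1.6]
gripper_width: 0.0478
gripper_force: 15.0
```

Call:
jog_arm(deltas=[[[-1,-0.1,0.1,-2,0],[-1,0,0,-2.5,0],[-1,0,0,-2,0],[-1,0,0,-1.5,0],[-1,0,0,-0.9,0],[-1,0,0,-0.6,0],[-1,0,0,-0.4,0],[-1,0,0,0,0]]])

```text
time_s: 24.72
tcp_pos: [0.5072, 0.154, 0.0633]
eef_rot: [-180.0, -0.0, -22.1]
contact_force: [-0.3, -0.7, -0.6]
gripper_width: 0.0475
gripper_force: 15.0
```

Call:
jog_arm(deltas=[[[-1,0,0,-0.2,0],[-1,0,0,0,0],[-1,0,0,0,0]]])

```text
time_s: 25.1
tcp_pos: [0.5075, 0.1542, 0.0618]
eef_rot: [-180.0, -0.0, -22.1]
contact_force: [-0.1, -0.1, 4.4]
gripper_width: 0.0477
gripper_force: 15.0
```

Call:
jog_arm(deltas=[[[0.15,0,0,0,0],[0.15,0,0,0,0],[0.7,0,0,0,0],[0.7,0,0,0,0],[0.7,0,0,1.5,0],[0.7,0,0,4,0],[1,0,0,5,0],[1,0,0,4,0]]])

```text
time_s: 26.1
tcp_pos: [0.5074, 0.1539, 0.2095]
eef_rot: [-179.9, -0.1, -22.1]
contact_force: [0.6, 0.9, -1.6]
gripper_width: 0.0857
gripper_force: 0.0
```

Call:
jog_arm(deltas=[[[1,0.4,-1.5,0.5,0],[1,1,-3.8,0,0],[1,1.1,-4,0,0],[1,1.1,-4.2,0,0],[1,1.1,-4.2,0,0],[1,0.9,-3.5,0,0],[1,0.5,-1.8,0,0],[1,0.1,-0.5,0,0]]])

```text
time_s: 27.1
tcp_pos: [0.5689, -0.0821, 0.211]
eef_rot: [180.0, 0.0, -22.2]
contact_force: [0.6, 0.6, -0.5]
gripper_width: 0.0877
gripper_force: 0.0
```

Call:
jog_arm(deltas=[[[1,0,0,0,0],[1,0,0,0,0]]])

```text
time_s: 27.35
tcp_pos: [0.569, -0.0803, 0.2113]
eef_rot: [-180.0, 0.0, -22.1]
contact_force: [-0.5, -0.2, -0.4]
gripper_width: 0.0874
gripper_force: 0.0
```

Run:
```python
from h import *
import cv2
print(r.get_state()["tcp_pos"])
w=cv2.resize(r.capture("wrist"),(440,330));c=cv2.resize(r.capture("scene")[145:275,190:310],(360,390))
cv2.imwrite("pics/p7.png",np.hstack([np.vstack([w,np.zeros((60,440,3),np.uint8)]),c]))
```

```text
[ 0.56895014 -0.08027722  0.21133483]
```

View pics/p7.png

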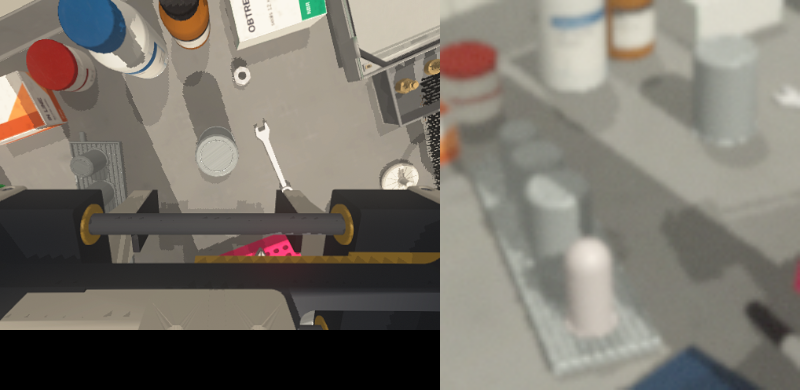

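B3 is over peg 3, and B4 is centred under the gripper at about (216,154) in the wrist panel. I'll grasp it.

Call:
jog_arm(deltas=[[[1,0.1,0,-2,0],[1,0,0,-4,0],[1,0,0,-4,0],[1,0,0,-3,0],[1,0,0,-1.5,0],[1,0,0,-0.7,0],[1,0,0,0,0],[0.4,0,0,0,0]]], force=18)

```text
time_s: 28.45
tcp_pos: [0.5709, -0.0809, 0.0604]
eef_rot: [-180.0, -0.1, -22.1]
contact_force: [0.6, -0.7, -0.6]
gripper_width: 0.0825
gripper_force: 0.0
```

Call:
jog_arm(deltas=[[[-1,0,0,0,0],[-1,0,0,0,0],[-1,0,0,0,0],[-1,0,0,0,0],[-1,0,0,0,0],[-1,0,0,0,0]]])

```text
time_s: 29.2
tcp_pos: [0.5703, -0.081, 0.0595]
eef_rot: [-180.0, -0.0, -22.1]
contact_force: [-0.7, 1.6, 4.0]
gripper_width: 0.0565
gripper_force: 18.0
```

Call:
jog_arm(deltas=[[[-1,0,0,1,0],[-1,0,0,3,0],[-1,0,0,4,0],[-1,0,0,4,0],[-1,0,0,3,0],[-1,0,0,1,0],[-1,0,0,0,0],[-1,0,0,0,0]]])

```text
time_s: 30.2
tcp_pos: [0.5692, -0.0811, 0.2176]
eef_rot: [179.9, 0.1, -22.1]
contact_force: [-0.4, -0.5, -1.4]
gripper_width: 0.0565
gripper_force: 18.0
```

Call:
jog_arm(deltas=[[[-1,-0.8,1.5,0,0],[-1,-1.8,3.6,0,0],[-1,-2,4,0,0],[-1,-2.2,4.3,0,0],[-1,-2.2,4.3,0,0],[-1,-2,4,0,0],[-1,-1.3,2.6,0,0],[-1,-0.9,1.9,0,0]]])

```text
time_s: 31.2
tcp_pos: [0.4365, 0.1822, 0.2186]
eef_rot: [180.0, 0.0, -22.0]
contact_force: [0.3, -0.6, -0.6]
gripper_width: 0.0565
gripper_force: 18.0
```

Call:
jog_arm(deltas=[[[-1,0,0,0,0],[-1,0,0,-1,0],[-1,0,0,-2,0],[-1,0,0,-1,0],[-1,0,0,0,0],[-1,0,0,0,0]]])

```text
time_s: 31.95
tcp_pos: [0.4385, 0.1809, 0.1797]
eef_rot: [-180.0, -0.0, -22.1]
contact_force: [0.5, 0.2, -1.2]
gripper_width: 0.0564
gripper_force: 18.0
```

Call:
jog_arm(deltas=[[[-1,-0.2,0.1,-2,0],[-1,0,0,-3,0],[-1,0,0,-2,0],[-1,0,0,-2,0],[-1,0,0,-1,0],[-1,0,0,-0.6,0],[-1,0,0,-0.3,0],[-1,0,0,0,0]]])

```text
time_s: 32.95
tcp_pos: [0.4363, 0.1821, 0.0706]
eef_rot: [-180.0, -0.0, -22.1]
contact_force: [-0.5, -0.8, -1.9]
gripper_width: 0.0564
gripper_force: 18.0
```

Call:
jog_arm(deltas=[[[-1,0,0,-0.2,0],[-1,0,0,0,0],[-1,0,0,0,0]]])

```text
time_s: 33.33
tcp_pos: [0.4366, 0.1823, 0.0689]
eef_rot: [-179.9, -0.0, -22.1]
contact_force: [-1.8, -0.5, 6.5]
gripper_width: 0.0569
gripper_force: 18.0
```

Call:
jog_arm(deltas=[[[0.4,0,0,0,0],[0.4,0,0,0,0],[0.9,0,0,0,0],[0.9,0,0,0,0],[0.9,0,0,1.5,0],[0.9,0,0,4,0],[1,0,0,5,0],[1,0,0,4,0]]])

```text
time_s: 34.33
tcp_pos: [0.4362, 0.1819, 0.2152]
eef_rot: [-179.9, -0.0, -22.1]
contact_force: [0.6, 0.4, 0.0]
gripper_width: 0.0873
gripper_force: 0.0
```

Call:
jog_arm(deltas=[[[1,0.5,-2,0.5,0],[1,0.5,-4,0,0],[1,0.5,-5,0,0],[1,0.5,-5,0,0],[1,0.5,-5,0,0],[1,0,-4,0,0],[1,0,-2,0,0],[1,0,0,0,0]]])

```text
time_s: 35.33
tcp_pos: [0.4608, -0.0892, 0.2181]
eef_rot: [180.0, 0.0, -22.3]
contact_force: [0.6, 0.2, -0.2]
gripper_width: 0.0879
gripper_force: 0.0
```

Run:
```python
from h import *
import cv2
print(r.get_state()["tcp_pos"])
t=cv2.resize(r.capture("top")[100:250,190:300],(440,600));c=cv2.resize(r.capture("scene")[145:275,190:280],(360,520))
cv2.imwrite("pics/p8.png",np.hstack([t,np.vstack([c,np.zeros((80,360,3),np.uint8)])]))
```

```text
[ 0.46078234 -0.0892426   0.21806096]
```

View pics/p8.png

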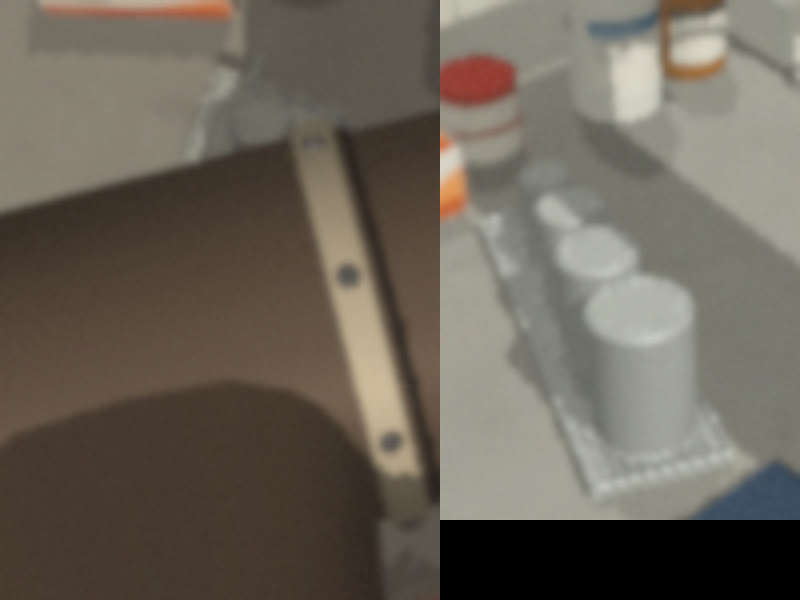

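The picture shows all four beakers upright over their pegs in size order, with the gripper clear. I'll hand the job in.

```bash
python3 -c "
from plant import r
print(r.close_job())"
```

```text
the job is handed in; nothing more can be done
None
```

All four beakers stand upside down over their own pegs in size order, rims on the rack and released, and the job was handed in at about 35 s; no verdict came back from the hand-in.

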